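Weigh a mallet-head billet on the spring balance

TASK

Weigh the tall round wooden billet to see how dry it is: hang it by its steel loop on the hook of the spring balance, easing it on so that the hook never bangs down to the bottom of its travel. Let go, wait until hook and billet have come to rest, and leave it hanging freely there. Leave the square billet and the short round billet standing where they are.

Things in the scene. Friction and masses are not known exactly. Their poses are not given: they have to be found in the camera images.
- round_billet: Tall round billet: upright wooden cylinder 72 mm across, 90 mm high, 0.24-0.42 kg, with an upright closed loop of 6 mm steel wire on top. Origin: centre of underside, z up. Loop lies in the y-z plane, opening (38 wide, 63 high) facing along x; straight sides z = 90-140 mm, 50 mm apart outside (grip these across y from above, z about 125); arched top, peak z = 153 mm underneath, 159 on top.
- hook_saddle (a point): Low point of the hook, upper side of its 8 mm bar, where the loop rests; 244 mm above the table unloaded, sinks with the hook. z up; x level from the hook's free tip to the column: bring the loop in along +x, opening facing along x. Tip ends 26 mm out along -x, its top 13 mm above this point; on the +x side the bar rises 8 mm. Slide 93 mm, foot 55 mm away along +x; column 373 mm high.
- hook_slide (a joint): How far the sprung hook has sunk, in m: 0 with nothing on it, 0.072 at its bottom stop. It slides straight down against a spring of 100 N/m, lightly damped (it bobs for 1 to 2 s); the tall round billet pulls it down 23 to 41 mm.
- square_billet: A bystander to leave alone: upright square wooden billet, 64 x 64 mm and 90 mm high, with the same steel loop on top (peak at 159 mm). Origin at the centre of its underside.
- short_billet: A bystander to leave alone: short round wooden billet, 72 mm across and only 50 mm high, with the same steel loop on top (peak at 119 mm). Origin at the centre of its underside.
Not all that is in view belongs to the job. Leave any turquoise look-alike of the round_billet alone.

How it is judged:
By the outcome, as a careful person would: the job done as asked, in the order asked, and still so for the second after the job is handed in, with the robot touching nothing.
It also fails if it takes over 48 s, if anything falls off the work surface, if the arm or the gripper's body presses on something with over 40 N, if the wrist force passes 120 N, or if a joint passes its speed limit or range.

ROBOT

A 7-joint arm with a two-finger parallel gripper is mounted at the origin on the work surface. World frame = base frame: x ahead of the robot, y to its left, z up, the work surface at z = 0. Lengths are in m, angles in rad, forces in N, time in s.
With the tool pointing down it reaches from about 0.35 to 0.9 m from the base axis. Payload 8.1 kg.
Tool frame: the origin (TCP) lies on the centre line of the jaws, within the pads' length; the fingertips stand 17 mm ahead of it and the grasp point (between the pads) lies 2 mm behind it; z points along the fingers, y is the direction in which the jaws open and shut (so a half turn about z gives the same grasp; the last joint's range is limited). The gripper opens to 92 mm and grips with 3 to 60 N. Pads are 19 mm wide; open, the fingers measure 130 mm over their backs; the gripper's body (75 mm by 190 mm) begins 47 mm behind the grasp point.
Start: joints at [-1.448, 0.434, 0.025, 1.573, -0.012, 1.134, -0.075], TCP at [0.14, 0.609, 0.244] pointing down, gripper open.
Joint ranges: [-2.62, 2.62], [-0.44, 2.09], [-1.27, 1.32], [0.08, 2.57], [-1.32, 4.46], [0.12, 2], [-2.74, 2.74]. Speed limits (rad/s): [2.22, 2.22, 3.01, 3.01, 3.14, 3.14, 3.14].

INTERFACE

Orientations are given as a rotation vector (axis times angle).
In Python, from cell import arm, imaging, job gives the robot as it stands.
- The arm moves only by the tool jog_arm, never from a script. Its argument "moves" is a list of rows, each an object with "fingers": the closure, from -1 (fully open) to 1 (shut); "xyz": the shift along the tool's x, y, z in cm, a list of three; "angular": the turn, a rotation vector about the tool's x, y, z in rad, a list of three. In form: [{"fingers": fingers, "xyz": [dx, dy, dz], "angular": [ax, ay, az]}, ...]. A call has 1 to 12 rows; each row is the pose to reach, as a shift and turn from the pose commanded when the call began, along the tool's axes at that moment; what a row does not reach only later rows make up. A row lasts 1/8 s, in which the tool goes at most 62.5 mm and 10.7 degrees, less where a joint would pass 70% of its speed; a pose out of reach is approached as far as the arm can. A call with a gripper value outside its range is refused whole. The fingers move at their own pace and stop on an object; "grip_force" is the grip in N (left out, the last holds). Time passes only in rows, so rows that repeat a pose let the fingers close. It gives the time, the measured TCP pose, the force and the opening at its end, in the units of the state.
- arm.observe(): the state, without advancing time (a new reading comes with each control period).
- imaging.get_image(name): name is "side" or "top" or "wrist"; returns the picture (480x640x3 uint8, red, green, blue); there is no depth.
- imaging.camera_params(name): a dict with "fx", "fy", "cx", "cy" (pixels), "rvec" (rotation vector, rad) and "tvec" (3), from world to camera coordinates, as OpenCV has them; the wrist camera has in their place "hand_eye" (4x4, takes a point from camera to tool coordinates, whose origin is the TCP and whose axes are the flange's). Camera axes: x right, y down, z forward; pixel columns grow to the right and rows downward; lengths in m; the calibration is good to about 2 mm. The wrist camera is an equidistant fisheye: a pixel r from the principal point sees the ray r / f radians off the axis. A picture is of the moment at which its call begins: read the wrist's pose just before it. camera_params takes no time and is no camera call.
- job.sign_off(): hands the job in, once; it reports no verdict.
The state is a dict: "clock": time; "joints": joint angles; "dq": joint speeds; "joint_efforts": joint torques, N m; "position": TCP position; "ee_rot": TCP orientation; "force": force on the tool from outside, world axes, zero at the start; "ft_torque": the same for the moment, N m; "width": opening from 0.0 (shut) to 1.0 (fully open).
Only numpy, scipy, OpenCV 4.12 (cv2) and the standard library are available. Lean on these libraries where they do the work, as an engineer would, in place of code of your own. Each camera call takes 0.05 s, during which the arm holds its last target. There are 200 camera calls.

## Working session

There is one attempt and no reset: what is moved stays moved. The work goes in short steps, Python scripts to look and compute and a tool call to move; the robot and the scene stay as the last step left them, time stands still between calls to the robot, and variables do not carry over. Pictures are saved under pics/ and viewed, about 8 in all and at most 12, crops included, and the job is handed in when it is done.

Besides the shell and the picture viewer there is one more tool, called after "Request:" as name([rows], argument=value, ...), one row to a line, values as JSON. jog_arm: Moves the arm, as the interface text tells. Its arguments: {"type":"object","properties":{"moves":{"type":"array"},"grip_force":{"type":"number"}},"required":["moves"]}

```bash
ls; mkdir -p pics; cat > h.py <<'E'
import numpy as np, cv2
from cell import arm, imaging, job
from scipy.spatial.transform import Rotation as R
def shot(n,tag):
    im=imaging.get_image(n); cv2.imwrite(f'pics/{tag}.png',im[:,:,::-1]); return im
def cam(n):
    p=imaging.camera_params(n); M=R.from_rotvec(np.ravel(p['rvec'])).as_matrix(); t=np.ravel(p['tvec']); return p,M,t
def ray(n,u,v):
    p,M,t=cam(n); d=M.T@np.array([(u-p['cx'])/p['fx'],(v-p['cy'])/p['fy'],1]); return -M.T@t,d/np.linalg.norm(d)
def onz(n,u,v,z):
    c,d=ray(n,u,v); return c+d*(z-c[2])/d[2]
def proj(n,X):
    p,M,t=cam(n); q=M@np.array(X)+t; return np.array([p['fx']*q[0]/q[2]+p['cx'],p['fy']*q[1]/q[2]+p['cy']])
def tri(a,b):
    (c1,d1),(c2,d2)=ray(*a),ray(*b)
    s=np.linalg.lstsq(np.array([d1,-d2]).T,c2-c1,rcond=None)[0]; p,q=c1+s[0]*d1,c2+s[1]*d2
    return (p+q)/2,np.linalg.norm(p-q)
E
python3 - <<'E'
from h import *
a=shot('side','s0');b=shot('top','t0')
for n in('side','top'): 
    p,M,t=cam(n); print(n,p['fx'],p['cx'],p['cy'],-M.T@t,M[2])
s=arm.observe(); print({k:np.round(v,3) for k,v in s.items()})
print(imaging.camera_params('wrist'))
E
```

```text
pics
side 586.0835213905524 322.7630387681261 244.99039178666362 [ 0.45795511 -0.65446445  0.99204874] [ 0.08911915  0.65590253 -0.7495663 ]
top 476.01264183412667 324.093015494516 251.66021686167403 [0.36688831 0.05367958 1.10041788] [ 0.19914329  0.02381963 -0.97968085]
{'clock': np.float64(0.1), 'joints': array([-1.448,  0.435,  0.025,  1.574, -0.012,  1.134, -0.075]), 'dq': array([ 0.   , -0.004, -0.001, -0.002,  0.001,  0.   ,  0.   ]), 'joint_efforts': array([ 3.0000e-03, -6.6912e+01,  9.8800e-01, -3.1515e+01, -6.0000e-02,
        3.7000e-02,  0.0000e+00]), 'position': array([0.14 , 0.609, 0.243]), 'ee_rot': array([-3.540e-01, -3.122e+00,  2.000e-03]), 'force': array([ 0.205, -0.952, -0.474]), 'ft_torque': array([ 0.025, -0.051,  0.008]), 'width': np.float64(0.996)}
{'fx': 371.64829954431775, 'fy': 371.64829954431775, 'cx': 316.3729786785728, 'cy': 241.50500961796712, 'hand_eye': array([[-6.34599388e-04, -9.59418885e-01, -2.81984043e-01,
         7.53776239e-02],
       [ 9.99999743e-01, -7.02626025e-04,  1.40126556e-04,
         3.73205540e-04],
       [-3.32569391e-04, -2.81983882e-01,  9.59419085e-01,
        -1.40678005e-01],
       [ 0.00000000e+00,  0.00000000e+00,  0.00000000e+00,
         1.00000000e+00]])}
```

View pics/s0.png

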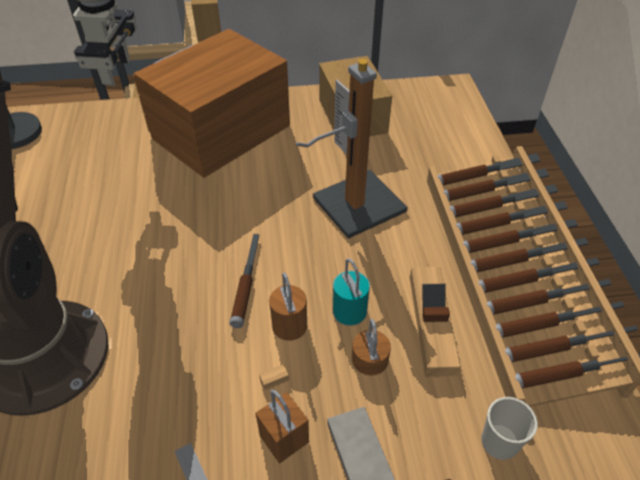

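View pics/t0.png

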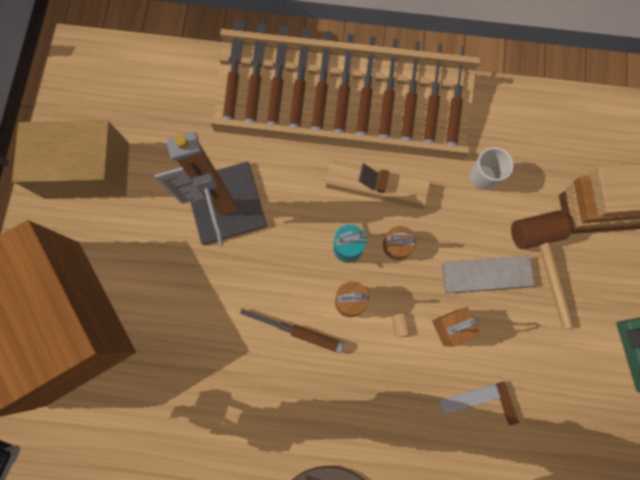

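Candidates: tall round brown at side (289,312) / top (351,298) is the choice. The others are the turquoise look-alike at side (350,298), the short round at side (371,352) and the square at side (283,426). The hook tip is at about side (298,145) / top (219,243).

```bash
python3 - <<'E'
import cv2,numpy as np
s=cv2.imread('pics/s0.png');t=cv2.imread('pics/t0.png')
def c(im,x,y,w=80,h=60): return cv2.resize(im[y:y+h,x:x+w],(400,300),interpolation=cv2.INTER_CUBIC)
cv2.imwrite('pics/c0.png',np.vstack([np.hstack([c(s,250,270,100,75),c(t,310,265)]),np.hstack([c(s,285,100),c(t,150,165,120,90)])]))
E
```

```text
(no output)
```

View pics/c0.png

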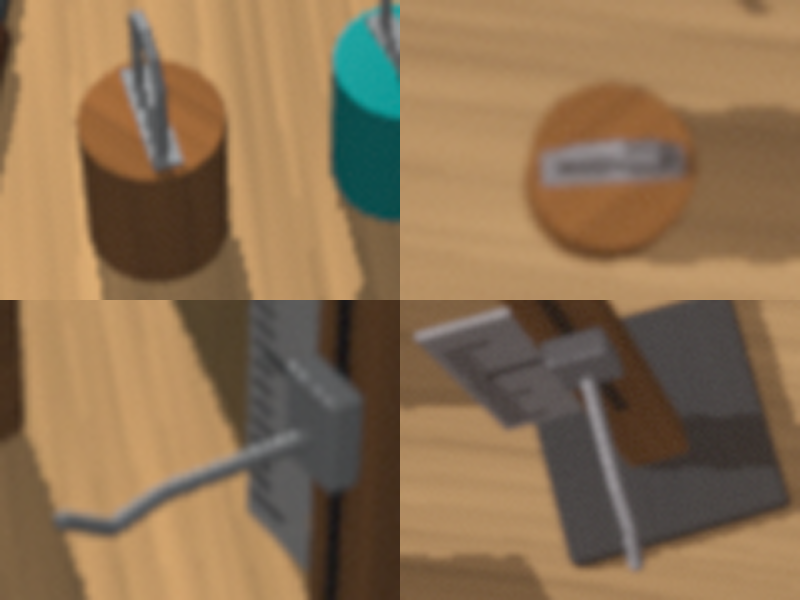

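```bash
python3 - <<'E'
from h import *
np.set_printoptions(precision=4,suppress=True)
print('face',onz('side',288,300.5,.09),onz('top',352.4,299,.09))
A=onz('top',338.2,298,.093);B=onz('top',367.4,297,.093);print('plate',A,B,np.linalg.norm(A-B))
sA=onz('side',281.8,289,.093);sB=onz('side',293.5,310.3,.093);print('plate side',sA,sB)
for n,d in(('top',A-B),('side',sA-sB)): print(n,'loop y-dir yaw',np.degrees(np.arctan2(d[1],d[0])))
print('loop peak side at .156',onz('side',284.2,273.5,.156))
print('tip tri',tri(('side',297,144),('top',221.1,245.4)))
print('tip',onz('side',297,144,.253),onz('top',221.1,245.4,.253))
print('saddle side',onz('side',307.4,145.4-1,.242))
print('bar end',tri(('side',345,127),('top',205.5,187.5)))
for nm,u,v,z in [('turq',349,243,.09),('short',400,243,.05),('square',456,327,.09)]: print(nm,onz('top',u,v,z))
# foot corners top
pts=[onz('top',150+x/3.333,165+y/3.333,.012) for x,y in((175,265),(390,200),(335,5))] 
pts=[onz('top',150+(x-400)/3.333,165+(y-300)/3.333,.012) for x,y in((580,560),(787,500),(730,305))]
print('foot',pts, np.degrees(np.arctan2(*(pts[1]-pts[0])[[1,0]])))
E
```

```text
face [0.4814 0.0043 0.09  ] [0.4778 0.0061 0.09  ]
plate [0.4759 0.0363 0.093 ] [ 0.4855 -0.0249  0.093 ] 0.061927183621722275
plate side [0.4721 0.0307 0.093 ] [ 0.4894 -0.0216  0.093 ]
top loop y-dir yaw 98.97169722902679
side loop y-dir yaw 108.34609035661468
loop peak side at .156 [0.4785 0.0174 0.156 ]
tip tri (array([0.5289, 0.2618, 0.2542]), np.float64(0.0026122043471441874))
tip [0.5303 0.2638 0.253 ] [0.5278 0.2619 0.253 ]
saddle side [0.552  0.2735 0.242 ]
bar end (array([0.6343, 0.3101, 0.2497]), np.float64(0.0004612026058625532))
turq [0.598  0.0268 0.09  ]
short [ 0.6212 -0.0887  0.05  ]
square [ 0.4459 -0.2163  0.09  ]
foot [array([0.5743, 0.3618, 0.012 ]), array([0.6352, 0.2238, 0.012 ]), array([0.7749, 0.2863, 0.012 ])] -66.20619794195959
```

```bash
python3 - <<'E'
from h import *
np.set_printoptions(precision=3,suppress=True)
print('box near bottom',onz('side',205,168,0),'left bottom',onz('side',148,128,0),'right',onz('side',289,122,0))
H=[tri(('side',a,b),('top',c,d)) for a,b,c,d in [(204,104,133,350)]];print(H)
print(proj('top',[.14,.609,.244]),proj('side',[.14,.609,.244]))
s=arm.observe();M=R.from_rotvec(s['ee_rot']).as_matrix();print(M)
def shift(T): return M.T@(np.array(T)-s['position'])*100
for T in ([.30,.3,.35],[.474,.006,.30],[.474,.006,.20]): print(T,shift(T))
E
```

```text
box near bottom [0.312 0.512 0.   ] left bottom [0.158 0.699 0.   ] right [0.543 0.676 0.   ]
[(array([0.34 , 0.371, 0.288]), np.float64(0.026041866889242017))]
[-17.649 443.913] [114.589  67.066]
[[-0.975  0.224 -0.   ]
 [ 0.224  0.975 -0.001]
 [-0.    -0.001 -1.   ]]
[0.3, 0.3, 0.35] [-22.519 -26.518 -10.659]
[0.474, 0.006, 0.3] [-46.059 -51.269  -5.621]
[0.474, 0.006, 0.2] [-46.057 -51.255   4.379]
```

Request:
jog_arm([
  {"fingers": -1, "xyz": [-1, -5, -6], "angular": [0, 0, 0]},
  {"fingers": -1, "xyz": [-2, -10, -10], "angular": [0, 0, 0]},
  {"fingers": -1, "xyz": [-4, -15.6, -10], "angular": [0, 0, 0]},
  {"fingers": -1, "xyz": [-10, -19, -10], "angular": [0, 0, 0]},
  {"fingers": -1, "xyz": [-16.5, -23, -10], "angular": [0, 0, -0.1]},
  {"fingers": -1, "xyz": [-21, -27, -10], "angular": [0, 0, -0.2]},
  {"fingers": -1, "xyz": [-26, -31, -10], "angular": [0, 0, -0.3]},
  {"fingers": -1, "xyz": [-30.6, -35, -9], "angular": [0, 0, -0.4]},
  {"fingers": -1, "xyz": [-36, -40, -6], "angular": [0, 0, -0.45]},
  {"fingers": -1, "xyz": [-41, -45, -3], "angular": [0, 0, -0.45]},
  {"fingers": -1, "xyz": [-46.6, -51.2, -0.6], "angular": [0, 0, -0.45]},
  {"fingers": -1, "xyz": [-46.6, -51.2, -0.6], "angular": [0, 0, -0.45]},
])

```text
clock: 1.6
position: [0.4706, 0.02, 0.2552]
ee_rot: [-0.352, 3.121, 0.0]
force: [1.8, 0.6, 0.2]
width: 1.0
```

```bash
cat >> h.py <<'E'
def wray(u,v,s):
    p=imaging.camera_params('wrist'); x=np.array([u-p['cx'],v-p['cy']]); r=np.hypot(*x); th=r/p['fx']
    d=np.r_[np.sin(th)*x/max(r,1e-9),np.cos(th)]; H=p['hand_eye']; M=R.from_rotvec(s['ee_rot']).as_matrix()
    return M@H[:3,3]+s['position'], M@H[:3,:3]@d
def wonz(u,v,z,s):
    c,d=wray(u,v,s); return c+d*(z-c[2])/d[2]
E
python3 - <<'E'
from h import *
import json
s=arm.observe(); shot('wrist','w1'); print(s['position'],s['ee_rot'],s['clock'])
json.dump({k:np.array(v).tolist() for k,v in s.items()},open('s1.json','w'))
E
```

```text
[0.47064704 0.01999297 0.25515139] [-3.52498743e-01  3.12130210e+00  4.40729159e-04] 1.6
```

View pics/w1.png

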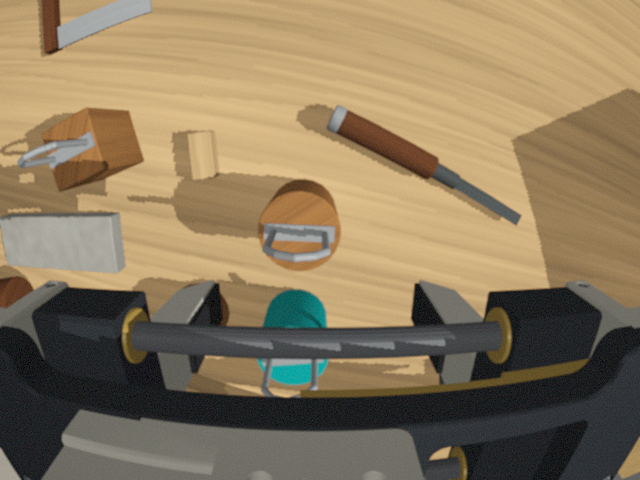

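The target is brown and round with a tall body: plate ends (264,233)–(335,233), arch (300,257), face centre about (300,230). The turquoise one lies beyond at (295,330).

```bash
python3 - <<'E'
from h import *
import json
s={k:np.array(v) for k,v in json.load(open('s1.json')).items()}
np.set_printoptions(precision=4,suppress=True)
A=wonz(264,233,.093,s);B=wonz(335,233,.093,s);print(A,B,np.linalg.norm(A-B),np.degrees(np.arctan2(*(B-A)[[1,0]])))
print('face',wonz(300,231,.09,s)); print('arch',wonz(300,254,.156,s),wonz(300,258,.156,s))
print('arch corners',wonz(266,250,.14,s),wonz(332,252,.14,s))
s=arm.observe();print(s['position'],s['ee_rot'],s['force'])
E
```

```text
[ 0.4867 -0.0219  0.093 ] [0.4733 0.0368 0.093 ] 0.06021376713464504 102.80477400619704
face [0.479  0.0077 0.09  ]
arch [0.4771 0.0101 0.156 ] [0.48   0.0107 0.156 ]
arch corners [ 0.485  -0.0142  0.14  ] [0.4758 0.0328 0.14  ]
[0.4726 0.0123 0.2536] [-0.3426  3.1223 -0.007 ] [ 2.2895 -6.2688 -1.1212]
```

Request:
jog_arm([
  {"fingers": -1, "xyz": [0, 0.3, 0], "angular": [0, 0, 0]},
  {"fingers": -1, "xyz": [0, 0.3, 1], "angular": [0, 0, 0]},
  {"fingers": -1, "xyz": [0, 0.3, 3], "angular": [0, 0, 0]},
  {"fingers": -1, "xyz": [0, 0.3, 5], "angular": [0, 0, 0]},
  {"fingers": -1, "xyz": [0, 0.3, 5], "angular": [0, 0, 0]},
  {"fingers": -1, "xyz": [0, 0.3, 5], "angular": [0, 0, 0]},
], grip_force=25)

```text
clock: 2.4
position: [0.4695, 0.0252, 0.2062]
ee_rot: [-0.353, 3.121, 0.001]
force: [0.7, 0.4, -0.2]
width: 1.0
```

```bash
cat > to.py <<'E'
from h import *
import sys
np.set_printoptions(precision=4,suppress=True)
s=arm.observe();M=R.from_rotvec(s['ee_rot']).as_matrix();print(s['clock'],s['position'],s['ee_rot'],s['force'],'w',s['width'],'dq',np.abs(s['dq']).max())
y=np.degrees(np.arctan2(M[1,1],M[0,1]));print('yaw',y,'tilt',np.degrees(np.arccos(-M[2,2])))
v=list(map(float,sys.argv[1:]))
if v: print('shift cm',M.T@(np.array(v[:3])-s['position'])*100,'dz rad',np.radians(y-v[3]))
E
python3 to.py .4795 .0085 .126 102.8
```

```text
2.4 [0.4695 0.0252 0.2062] [-0.3534  3.1211  0.0006] [ 0.677   0.3736 -0.2069] w 1.0002281127775325 dq 0.007307039084475107
yaw 102.9196427671546 tilt 0.03723400823330445
shift cm [-0.5952 -1.8541  8.0235] dz rad 0.0020881602130447302
```

Request:
jog_arm([
  {"fingers": -1, "xyz": [-0.6, -1.9, 0], "angular": [0, 0, 0]},
  {"fingers": -1, "xyz": [-0.6, -1.9, 0.5], "angular": [0, 0, 0]},
  {"fingers": -1, "xyz": [-0.6, -1.9, 0.5], "angular": [0, 0, 0]},
])

```text
clock: 2.78
position: [0.4791, 0.0078, 0.2006]
ee_rot: [0.352, -3.122, -0.001]
force: [0.3, 0.1, -0.2]
width: 1.0
```

```bash
python3 to.py .4795 .0085 .126 102.8; python3 -c "
from h import *
shot('wrist','w2')"
```

```text
2.775 [0.4791 0.0078 0.2006] [ 0.3515 -3.1215 -0.0007] [ 0.3077  0.0703 -0.2047] w 0.9995270195491928 dq 0.006231679781591539
yaw 102.85048270340461 tilt 0.03129003869243274
shift cm [-0.0533  0.0533  7.4648] dz rad 0.0008810893897182233
```

View pics/w2.png

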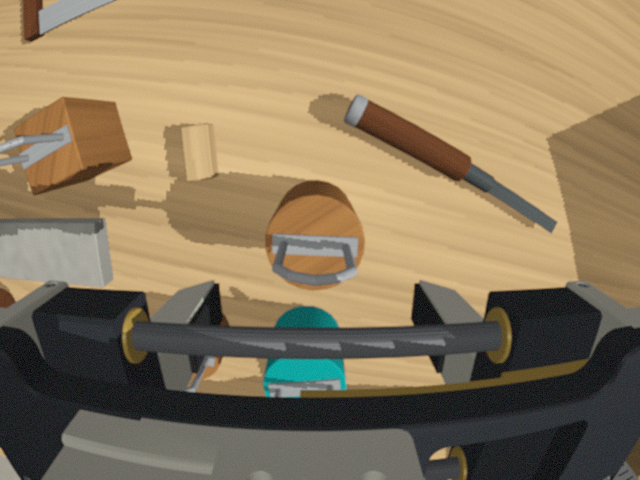

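The loop is centred between the jaws (arch at about (315,275)), level with the jaw axis. Descend and grip.

Request:
jog_arm([
  {"fingers": -1, "xyz": [0, 0, 3], "angular": [0, 0, 0]},
  {"fingers": -1, "xyz": [0, 0, 6], "angular": [0, 0, 0]},
  {"fingers": -1, "xyz": [0, 0, 7.4], "angular": [0, 0, 0]},
  {"fingers": -1, "xyz": [0, 0, 7.4], "angular": [0, 0, 0]},
  {"fingers": 0, "xyz": [0, 0, 7.4], "angular": [0, 0, 0]},
  {"fingers": 0.4, "xyz": [0, 0, 7.4], "angular": [0, 0, 0]},
  {"fingers": 1, "xyz": [0, 0, 7.4], "angular": [0, 0, 0]},
  {"fingers": 1, "xyz": [0, 0, 7.4], "angular": [0, 0, 0]},
  {"fingers": 1, "xyz": [0, 0, 7.4], "angular": [0, 0, 0]},
], grip_force=25)

```text
clock: 3.95
position: [0.4796, 0.0072, 0.1268]
ee_rot: [-0.351, 3.122, -0.0]
force: [0.2, -0.5, 2.3]
width: 0.533
```

```bash
python3 to.py
```

```text
3.95 [0.4796 0.0072 0.1268] [-0.3513  3.1216 -0.0001] [ 0.1826 -0.4653  2.3333] w 0.5333196942926023 dq 0.001647041247287874
yaw 102.84037777957343 tilt 0.017549465380417264
```

Request:
jog_arm([
  {"fingers": 1, "xyz": [0, 0, -1], "angular": [0, 0, 0]},
  {"fingers": 1, "xyz": [0, 0, -4], "angular": [0, 0, 0]},
  {"fingers": 1, "xyz": [0, 0, -8], "angular": [0, 0, 0]},
  {"fingers": 1, "xyz": [0, 0, -11.8], "angular": [0, 0, 0]},
  {"fingers": 1, "xyz": [0, 0, -11.8], "angular": [0, 0, 0]},
  {"fingers": 1, "xyz": [0, 0, -11.8], "angular": [0, 0, 0]},
])

```text
clock: 4.7
position: [0.4788, 0.0074, 0.244]
ee_rot: [0.352, -3.121, -0.001]
force: [-0.5, -0.3, -3.4]
width: 0.534
```

```bash
python3 to.py .4705 .236 .245 114.3
```

```text
4.7 [0.4788 0.0074 0.244 ] [ 0.3515 -3.1207 -0.0005] [-0.5129 -0.3219 -3.4208] w 0.5338476570518894 dq 0.01710905941381518
yaw 102.85428903381487 tilt 0.06740115569462213
shift cm [-4.2797 22.4691 -0.0907] dz rad -0.1997653415915519
```

Request:
jog_arm([
  {"fingers": 1, "xyz": [-0.3, 1.5, 0], "angular": [0, 0, 0]},
  {"fingers": 1, "xyz": [-1, 5, 0], "angular": [0, 0, -0.05]},
  {"fingers": 1, "xyz": [-2, 9, 0], "angular": [0, 0, -0.1]},
  {"fingers": 1, "xyz": [-3, 13, 0], "angular": [0, 0, -0.15]},
  {"fingers": 1, "xyz": [-3.5, 17, 0], "angular": [0, 0, -0.2]},
  {"fingers": 1, "xyz": [-4, 20, 0], "angular": [0, 0, -0.2]},
  {"fingers": 1, "xyz": [-4.3, 22, 0], "angular": [0, 0, -0.2]},
  {"fingers": 1, "xyz": [-4.3, 22.5, 0], "angular": [0, 0, -0.2]},
  {"fingers": 1, "xyz": [-4.3, 22.5, 0], "angular": [0, 0, -0.2]},
  {"fingers": 1, "xyz": [-4.3, 22.5, 0], "angular": [0, 0, -0.2]},
])

```text
clock: 5.95
position: [0.4717, 0.2348, 0.2448]
ee_rot: [0.658, -3.072, 0.001]
force: [0.4, -0.0, -3.4]
width: 0.531
```

```bash
python3 to.py .4705 .236 .245 114.3; python3 - <<'E'
from h import *
s=shot('side','s3')[:,:,::-1];t=shot('top','t3')[:,:,::-1];w=shot('wrist','w3')[:,:,::-1]
c=lambda im,x,y:cv2.resize(im[y:y+100,x:x+133],(400,300),interpolation=cv2.INTER_CUBIC)
cv2.imwrite('pics/c3.png',np.vstack([np.hstack([c(s,240,90),c(t,160,165)]),np.hstack([cv2.resize(w,(400,300)),cv2.resize(s,(400,300))])]))
E
```

```text
5.95 [0.4717 0.2348 0.2448] [ 0.6582 -3.0718  0.0006] [ 0.4293 -0.0008 -3.361 ] w 0.5313877195685369 dq 0.0034288724434358665
yaw 114.18674885745406 tilt 0.022009919560631384
shift cm [ 0.0574  0.1606 -0.0247] dz rad -0.0019766053190719847
```

View pics/c3.png

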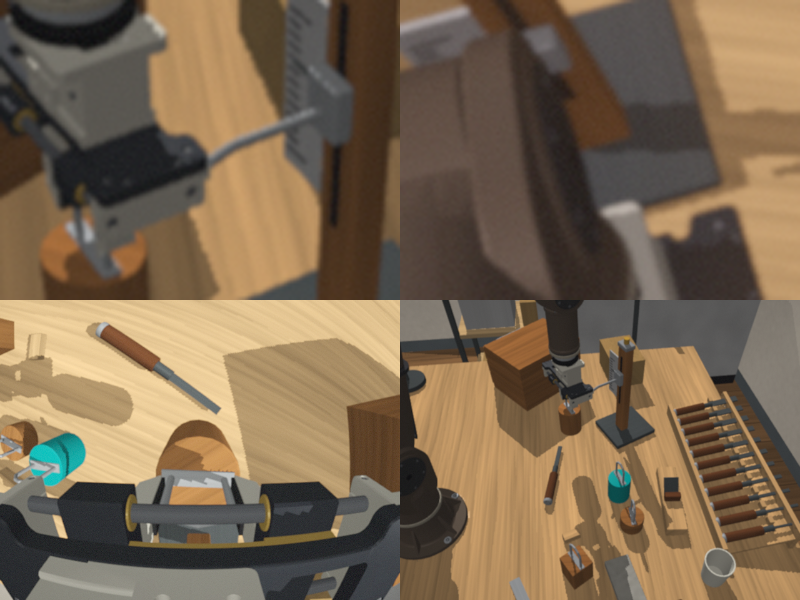

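Request:
jog_arm([
  {"fingers": 1, "xyz": [-1.5, 0.15, 0], "angular": [0, 0, 0]},
  {"fingers": 1, "xyz": [-3, 0.15, 0], "angular": [0, 0, 0]},
  {"fingers": 1, "xyz": [-4.5, 0.15, 0], "angular": [0, 0, 0]},
  {"fingers": 1, "xyz": [-6, 0.15, 0], "angular": [0, 0, 0]},
  {"fingers": 1, "xyz": [-7, 0.15, 0], "angular": [0, 0, 0]},
  {"fingers": 1, "xyz": [-7, 0.15, 0], "angular": [0, 0, 0]},
])

```text
clock: 6.85
position: [0.5352, 0.2665, 0.2444]
ee_rot: [0.661, -3.071, 0.001]
force: [0.3, 0.1, -3.3]
width: 0.534
```

```bash
python3 to.py .5525 .273 .245 114.3; python3 - <<'E'
from h import *
s=shot('side','s4')[:,:,::-1];t=shot('top','t4')[:,:,::-1]
c=lambda im,x,y,w=133:cv2.resize(im[y:y+w*3//4,x:x+w],(400,300),interpolation=cv2.INTER_CUBIC)
cv2.imwrite('pics/c4.png',np.hstack([c(s,265,90,120),c(t,120,125,240)]))
E
```

```text
6.85 [0.5352 0.2665 0.2444] [ 0.6609 -3.0712  0.0008] [ 0.2534  0.1219 -3.3379] w 0.5341621985802666 dq 0.028842305857656795
yaw 114.2906115666465 tilt 0.028552361709026853
shift cm [-1.8458 -0.119  -0.059 ] dz rad -0.00016385907362250626
```

View pics/c4.png

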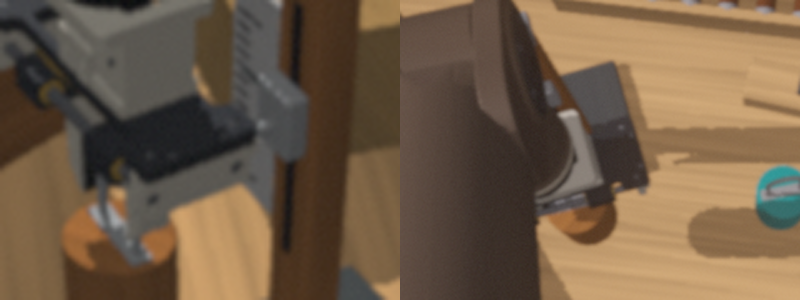

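No contact (force unchanged); the hook is hidden behind the hand. Continue to the saddle, then lower slightly.

Request:
jog_arm([
  {"fingers": 1, "xyz": [-1, -0.1, 0], "angular": [0, 0, 0]},
  {"fingers": 1, "xyz": [-1.8, -0.1, 0], "angular": [0, 0, 0]},
  {"fingers": 1, "xyz": [-1.8, -0.1, 0], "angular": [0, 0, 0]},
  {"fingers": 1, "xyz": [-1.8, -0.1, 0.6], "angular": [0, 0, 0]},
  {"fingers": 1, "xyz": [-1.8, -0.1, 1.2], "angular": [0, 0, 0]},
  {"fingers": 1, "xyz": [-1.8, -0.1, 1.8], "angular": [0, 0, 0]},
  {"fingers": 1, "xyz": [-1.8, -0.1, 2.4], "angular": [0, 0, 0]},
  {"fingers": 1, "xyz": [-1.8, -0.1, 2.8], "angular": [0, 0, 0]},
  {"fingers": 1, "xyz": [-1.8, -0.1, 2.8], "angular": [0, 0, 0]},
  {"fingers": 1, "xyz": [-1.8, -0.1, 2.8], "angular": [0, 0, 0]},
])

```text
clock: 8.2
position: [0.5515, 0.2729, 0.2169]
ee_rot: [-0.661, 3.071, 0.0]
force: [0.2, 0.2, -3.8]
width: 0.535
```

```bash
python3 to.py .5525 .273 .217 114.3
```

```text
8.2 [0.5515 0.2729 0.2169] [-0.6612  3.071   0.0002] [ 0.1514  0.196  -3.7666] w 0.535056426367343 dq 0.0017986564490696205
yaw 114.3003168415013 tilt 0.016321614364283348
shift cm [-0.0938 -0.0299 -0.0063] dz rad 5.529927404684918e-06
```

Request:
jog_arm([
  {"fingers": 1, "xyz": [0, 0, 0.4], "angular": [0, 0, 0]},
  {"fingers": 1, "xyz": [0, 0, 0.8], "angular": [0, 0, 0]},
  {"fingers": 1, "xyz": [0, 0, 1.2], "angular": [0, 0, 0]},
  {"fingers": 1, "xyz": [0, 0, 1.2], "angular": [0, 0, 0]},
  {"fingers": 1, "xyz": [0, 0, 1.2], "angular": [0, 0, 0]},
])

```text
clock: 8.82
position: [0.5513, 0.2728, 0.2047]
ee_rot: [0.661, -3.071, -0.0]
force: [-0.3, -0.4, -1.3]
width: 0.535
```

```bash
python3 to.py; python3 - <<'E'
from h import *
s=shot('side','s5')[:,:,::-1]
cv2.imwrite('pics/c5.png',cv2.resize(s[80:190,265:412],(800,600),interpolation=cv2.INTER_CUBIC))
E
```

```text
8.825 [0.5513 0.2728 0.2047] [ 0.6611 -3.071  -0.0001] [-0.3025 -0.4355 -1.3433] w 0.5346485412631464 dq 0.0025556732088345734
yaw 114.29715352726075 tilt 0.013296505703757438
```

View pics/c5.png

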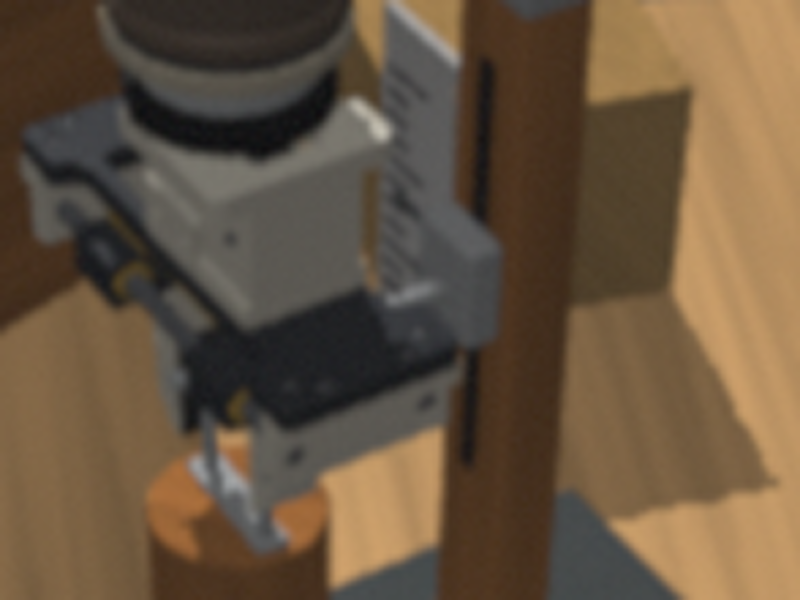

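The loop is around the hook bar; the load is passing to the hook (-3.6 → -1.3 N). Lower further.

Request:
jog_arm([
  {"fingers": 1, "xyz": [0, 0, 0.4], "angular": [0, 0, 0]},
  {"fingers": 1, "xyz": [0, 0, 0.8], "angular": [0, 0, 0]},
  {"fingers": 1, "xyz": [0, 0, 1.2], "angular": [0, 0, 0]},
  {"fingers": 1, "xyz": [0, 0, 1.2], "angular": [0, 0, 0]},
  {"fingers": 1, "xyz": [0, 0, 1.2], "angular": [0, 0, 0]},
  {"fingers": 1, "xyz": [0, 0, 1.2], "angular": [0, 0, 0]},
])

```text
clock: 9.62
position: [0.5514, 0.2729, 0.1928]
ee_rot: [0.661, -3.071, -0.0]
force: [-0.4, -0.3, -1.4]
width: 0.532
```

Request:
jog_arm([
  {"fingers": 1, "xyz": [0, 0, 0], "angular": [0, 0, 0]},
])

```text
clock: 9.75
position: [0.5514, 0.2728, 0.1928]
ee_rot: [-0.661, 3.071, 0.0]
force: [-2.2, -0.4, -0.5]
width: 0.535
```

Request:
jog_arm([
  {"fingers": 1, "xyz": [0, 0, 0], "angular": [0, 0, 0]},
])

```text
clock: 9.88
position: [0.5514, 0.2729, 0.1928]
ee_rot: [-0.661, 3.071, 0.0]
force: [-0.5, -0.5, -0.4]
width: 0.536
```

Request:
jog_arm([
  {"fingers": 1, "xyz": [0, 0, 0], "angular": [0, 0, 0]},
])

```text
clock: 10.0
position: [0.5514, 0.2728, 0.1927]
ee_rot: [0.661, -3.071, -0.0]
force: [-0.9, 0.3, -1.1]
width: 0.537
```

Request:
jog_arm([
  {"fingers": 1, "xyz": [0, 0, 0.3], "angular": [0, 0, 0]},
  {"fingers": 1, "xyz": [0, 0, 0.6], "angular": [0, 0, 0]},
  {"fingers": 1, "xyz": [0, 0, 0.6], "angular": [0, 0, 0]},
  {"fingers": 1, "xyz": [0, 0, 0.6], "angular": [0, 0, 0]},
])

```text
clock: 10.5
position: [0.5514, 0.2728, 0.1867]
ee_rot: [0.661, -3.071, -0.0]
force: [-1.3, -0.9, -0.3]
width: 0.535
```

Request:
jog_arm([
  {"fingers": 1, "xyz": [0, 0, 0], "angular": [0, 0, 0]},
])

```text
clock: 10.62
position: [0.5514, 0.2729, 0.1868]
ee_rot: [-0.661, 3.071, 0.0]
force: [-1.0, -0.0, -1.2]
width: 0.535
```

Request:
jog_arm([
  {"fingers": 1, "xyz": [0, 0, 0], "angular": [0, 0, 0]},
])

```text
clock: 10.75
position: [0.5514, 0.2729, 0.1868]
ee_rot: [-0.661, 3.071, 0.0]
force: [-2.2, -1.2, 0.5]
width: 0.532
```

Request:
jog_arm([
  {"fingers": 1, "xyz": [0, 0, 0], "angular": [0, 0, 0]},
])

```text
clock: 10.88
position: [0.5514, 0.2729, 0.1868]
ee_rot: [-0.661, 3.071, 0.0]
force: [-2.2, 0.0, 1.1]
width: 0.532
```

Force is about zero, so the hook carries the weight. I'll ease back 2 mm to drop the side force, then open gradually.

Request:
jog_arm([
  {"fingers": 1, "xyz": [0.2, 0, 0], "angular": [0, 0, 0]},
  {"fingers": 1, "xyz": [0.2, 0, 0], "angular": [0, 0, 0]},
  {"fingers": 1, "xyz": [0.2, 0, 0], "angular": [0, 0, 0]},
], grip_force=6)

```text
clock: 11.25
position: [0.5499, 0.2722, 0.187]
ee_rot: [-0.661, 3.07, 0.0]
force: [1.8, 1.3, -0.7]
width: 0.539
```

Request:
jog_arm([
  {"fingers": -0.12, "xyz": [0, 0, 0], "angular": [0, 0, 0]},
  {"fingers": -0.2, "xyz": [0, 0, 0], "angular": [0, 0, 0]},
  {"fingers": -0.3, "xyz": [0, 0, 0], "angular": [0, 0, 0]},
  {"fingers": -0.6, "xyz": [0, 0, 0], "angular": [0, 0, 0]},
  {"fingers": -1, "xyz": [0, 0, 0], "angular": [0, 0, 0]},
  {"fingers": -1, "xyz": [0, 0, 0], "angular": [0, 0, 0]},
  {"fingers": -1, "xyz": [0, 0, 0], "angular": [0, 0, 0]},
  {"fingers": -1, "xyz": [0, 0, 0], "angular": [0, 0, 0]},
])

```text
clock: 12.25
position: [0.5496, 0.272, 0.1867]
ee_rot: [-0.661, 3.071, 0.0]
force: [-0.3, 0.2, 0.7]
width: 0.998
```

```bash
python3 to.py; python3 - <<'E'
from h import *
s=shot('side','s6')[:,:,::-1];w=shot('wrist','w6')[:,:,::-1]
c=cv2.resize(s[80:230,265:415],(400,400),interpolation=cv2.INTER_CUBIC)
cv2.imwrite('pics/c6.png',np.hstack([c,cv2.resize(w[180:480,120:420],(400,400))]))
E
```

```text
12.25 [0.5496 0.272  0.1867] [-0.6611  3.0712  0.0001] [-0.251   0.1929  0.6694] w 0.9984726607651299 dq 0.0010657286249936507
yaw 114.29735626913703 tilt 0.002984397136157001
```

View pics/c6.png

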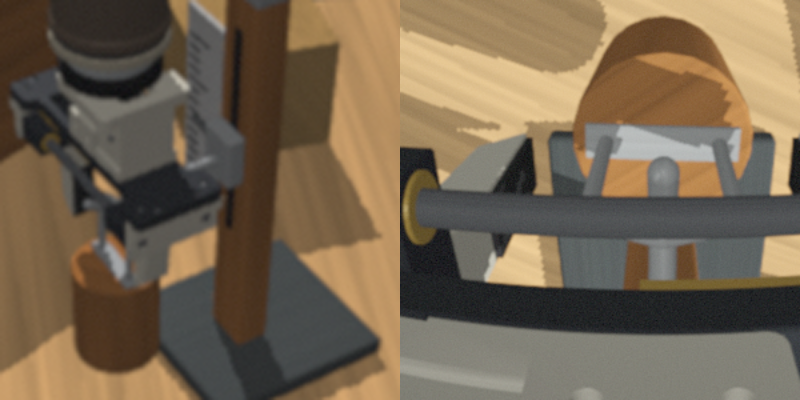

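The wrist view shows the hook tip through the loop, centred, with the billet hanging free of the open jaws. Withdraw upward, then back.

Request:
jog_arm([
  {"fingers": -1, "xyz": [0, 0, -0.5], "angular": [0, 0, 0]},
  {"fingers": -1, "xyz": [0, 0, -2], "angular": [0, 0, 0]},
  {"fingers": -1, "xyz": [0, 0, -4], "angular": [0, 0, 0]},
  {"fingers": -1, "xyz": [0, 0, -7], "angular": [0, 0, 0]},
  {"fingers": -1, "xyz": [0, 0, -10], "angular": [0, 0, 0]},
  {"fingers": -1, "xyz": [0, 0, -14], "angular": [0, 0, 0]},
  {"fingers": -1, "xyz": [0, 0, -15], "angular": [0, 0, 0]},
  {"fingers": -1, "xyz": [4, 0, -15], "angular": [0, 0, 0]},
  {"fingers": -1, "xyz": [8, 0, -15], "angular": [0, 0, 0]},
  {"fingers": -1, "xyz": [12, -2, -15], "angular": [0, 0, 0]},
  {"fingers": -1, "xyz": [15, -6, -15], "angular": [0, 0, 0]},
  {"fingers": -1, "xyz": [15, -10, -15], "angular": [0, 0, 0]},
])

```text
clock: 13.85
position: [0.4525, 0.1175, 0.3372]
ee_rot: [-0.663, 3.071, 0.003]
force: [0.8, 0.8, 0.7]
width: 1.001
```

Request:
jog_arm([
  {"fingers": -1, "xyz": [0, 0, 0], "angular": [0, 0, 0]},
  {"fingers": -1, "xyz": [0, 0, 0], "angular": [0, 0, 0]},
  {"fingers": -1, "xyz": [0, 0, 0], "angular": [0, 0, 0]},
  {"fingers": -1, "xyz": [0, 0, 0], "angular": [0, 0, 0]},
  {"fingers": -1, "xyz": [0, 0, 0], "angular": [0, 0, 0]},
  {"fingers": -1, "xyz": [0, 0, 0], "angular": [0, 0, 0]},
  {"fingers": -1, "xyz": [0, 0, 0], "angular": [0, 0, 0]},
  {"fingers": -1, "xyz": [0, 0, 0], "angular": [0, 0, 0]},
  {"fingers": -1, "xyz": [0, 0, 0], "angular": [0, 0, 0]},
  {"fingers": -1, "xyz": [0, 0, 0], "angular": [0, 0, 0]},
  {"fingers": -1, "xyz": [0, 0, 0], "angular": [0, 0, 0]},
  {"fingers": -1, "xyz": [0, 0, 0], "angular": [0, 0, 0]},
])

```text
clock: 15.35
position: [0.454, 0.1192, 0.3367]
ee_rot: [-0.661, 3.071, 0.0]
force: [0.1, -0.1, -0.3]
width: 0.995
```

```bash
python3 to.py; python3 - <<'E'
from h import *
a=shot('side','s7')[:,:,::-1]
E
```

```text
15.35 [0.454  0.1192 0.3367] [-0.6612  3.0712  0.0001] [ 0.0886 -0.1285 -0.2636] w 0.9947852364251454 dq 0.00216536542788924
yaw 114.30034198331705 tilt 0.00505896548273749
```

Request:
jog_arm([
  {"fingers": -1, "xyz": [0, 0, 0], "angular": [0, 0, 0]},
  {"fingers": -1, "xyz": [0, 0, 0], "angular": [0, 0, 0]},
  {"fingers": -1, "xyz": [0, 0, 0], "angular": [0, 0, 0]},
  {"fingers": -1, "xyz": [0, 0, 0], "angular": [0, 0, 0]},
  {"fingers": -1, "xyz": [0, 0, 0], "angular": [0, 0, 0]},
  {"fingers": -1, "xyz": [0, 0, 0], "angular": [0, 0, 0]},
  {"fingers": -1, "xyz": [0, 0, 0], "angular": [0, 0, 0]},
  {"fingers": -1, "xyz": [0, 0, 0], "angular": [0, 0, 0]},
  {"fingers": -1, "xyz": [0, 0, 0], "angular": [0, 0, 0]},
  {"fingers": -1, "xyz": [0, 0, 0], "angular": [0, 0, 0]},
  {"fingers": -1, "xyz": [0, 0, 0], "angular": [0, 0, 0]},
])

```text
clock: 16.77
position: [0.4541, 0.1192, 0.3367]
ee_rot: [-0.661, 3.071, 0.0]
force: [-0.5, 0.5, 1.5]
width: 0.999
```

```bash
python3 - <<'E'
from h import *
b=[shot('side',f's{8+i}')[:,:,::-1].astype(int) for i in range(4)]
a=cv2.imread('pics/s7.png').astype(int); z=cv2.imread('pics/s0.png').astype(int)
r=np.s_[80:260,270:420]
print('motion 1.4s',np.abs(a-b[0])[r].mean(),(np.abs(a-b[0])[r].max(2)>40).sum(),'0.05s',[(np.abs(b[i]-b[i+1])[r].max(2)>40).sum() for i in range(3)])
print('bystanders vs start',(np.abs(z-b[0])[270:470,250:400].max(2)>40).sum(), (np.abs(z-b[0])[330:470,250:400].max(2)>40).sum())
f=b[0].astype(np.uint8); c=cv2.resize(f[80:260,240:420],(480,480),interpolation=cv2.INTER_CUBIC)
cv2.imwrite('pics/c7.png',np.hstack([c,cv2.resize(f,(320,240)).repeat(2,0)]))
E
```

```text
motion 1.4s 0.822679012345679 0 0.05s [np.int64(0), np.int64(0), np.int64(0)]
bystanders vs start 5348 2973
```

View pics/c7.png

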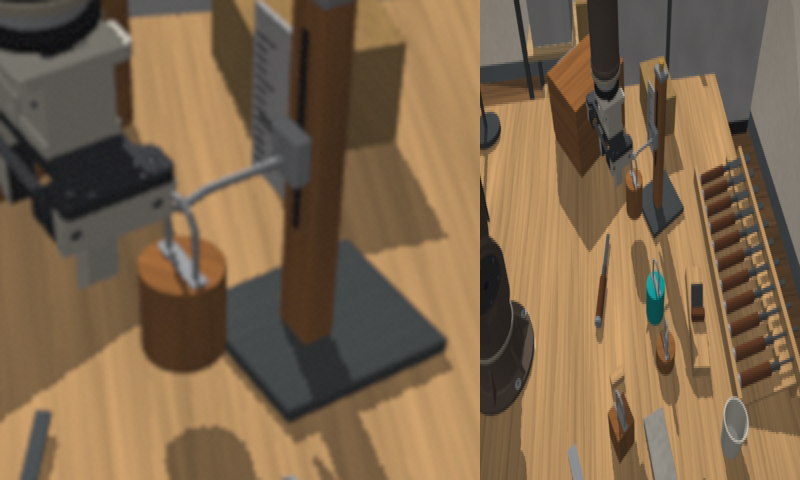

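The billet hangs from the hook above the table, still over 1.4 s. The bystanders are in their old places; the pixel differences there look like the arm's shadow.

```bash
python3 -c "
from h import *
print(job.sign_off(), arm.observe()['clock'])"
```

```text
the job is handed in; nothing more can be done
the job is handed in; nothing more can be done
```

The tall round billet is hanging freely by its loop on the spring-balance hook, and I handed the job in at about 17 s of the 48 s allowed.

- **Hanging it:** I gripped the loop sides, brought it in along the hook and lowered it in small steps until the hook carried the weight. That left the hook about 31 mm down, worked out from the arm's height because the sink was not measured directly, so well short of the 72 mm stop. I then opened the jaws gradually and backed away up and out.
- **Weight:** the wrist force while lifting was about 3.4 N, or roughly 0.33 kg. The sink of about 31 mm agrees with that.
- **Final checks:** the last side view shows the loop on the hook with the gripper clear. Frames 1.4 s apart showed no movement.
- **Check that disagreed:** comparing the bystander area with the first picture gave many changed pixels. I put this down to the moved arm's shadow and the missing target. By eye in the side view the square, short and turquoise billets stand where they were, but I did not measure their positions again.
- **Force noise:** readings near balance scattered by about 1 N, so the exact moment the hook took the full weight is uncertain by about 10 mm of sink.

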